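Stand the bench mirror up on its kickstand

ROBOT

A 7-joint arm with a two-finger parallel gripper is mounted at the origin on a cart in front of the work surface, level with it; the furniture and walls round the work are solid. World frame = base frame: x ahead of the robot, y to its left, z up, the work surface at z = 0. Lengths are in mm, angles in rad, forces in N, time in s.
With the tool pointing down it reaches from about 425 to 975 mm from the base axis. Payload 16.7 kg.
Tool frame: the origin (TCP) lies at the very end of the fingers, on their centre line; the grasp point (between the pads) lies 19 mm behind it; z points along the fingers, y is the direction in which the jaws open and shut (so a half turn about z gives the same grasp; the last joint's range is limited). The gripper opens to 85 mm and grips with 20 to 120 N. Pads are 22 mm wide; open, the fingers measure 114 mm over their backs; the gripper's body (76 mm by 85 mm) begins 54 mm behind the grasp point. The pads swing forward as they close: fully open they stand 13 mm farther back than shut.
Start: joints at [1.187, 0.426, 0.074, 1.606, -0.034, 1.111, -0.067], TCP at [157.008, -656.448, 231.302] pointing down, gripper open.
Joint ranges: [-2.85, 2.85], [-0.5, 2.14], [-1.23, 1.37], [0.21, 2.46], [-1.02, 4.16], [0.16, 2.05], [-2.73, 2.73]. Speed limits (rad/s): [1.89, 1.89, 2.39, 2.39, 3.01, 3.01, 3.01].

INTERFACE

Orientations are given as [roll, pitch, yaw] about the fixed x, y, z axes, in that order (R = Rz(yaw) Ry(pitch) Rx(roll)).
In Python, from workcell import ctrl, vision gives the robot as it stands. The module is installed in compiled form; this text tells all that it offers.
- The arm moves only by the tool servo_tool, never from a script. Its argument "motion" is a list of rows, each a list of 2 entries, a list of its own where there are three numbers: the shift along the world's x, y, z in cm, then the turn about the world's z in rad. A call has 1 to 12 rows; each row is the pose to reach, as a shift and turn from the pose commanded when the call began; what a row does not reach only later rows make up. A row lasts 1/10 s, in which the tool goes at most 50 mm and 8.59 degrees, less where a joint would pass 70% of its speed; a pose out of reach is approached as far as the arm can. A call with a gripper value outside its range is refused whole. "grip" is the gripper command: -1 is shut, 1 is fully open, values between are in proportion, set as the call begins (left out, the last holds). The fingers move at their own pace and stop on an object; "force" is the grip in N (left out, the last holds). Time passes only in rows, so rows that repeat a pose let the fingers close. It gives the time, the measured TCP pose, the force and the opening at its end, in the units of the state.
- ctrl.read_state(): the state, without advancing time (a new reading comes with each control period).
- vision.camera(name): name is "scene" or "top" or "wrist"; returns the picture (400x640x3 uint8, red, green, blue); there is no depth.
- vision.get_calibration(name): a dict with "K" (3x3 intrinsics, pixels), "pose" (4x4, takes a point from camera to world coordinates); the wrist camera has in their place "T_tool_cam" (4x4, takes a point from camera to tool coordinates, whose origin is the TCP and whose axes are the flange's). Camera axes: x right, y down, z forward; pixel columns grow to the right and rows downward; lengths in mm; the calibration is good to about 2 mm. A picture is of the moment at which its call begins: read the wrist's pose just before it. get_calibration takes no time and is no camera call.
- ctrl.close_job(): hands the job in, once; it reports no verdict.
The state is a dict: "t": time; "qpos": joint angles; "dq": joint speeds; "joint_efforts": joint torques, N m; "ee_pos": TCP position; "orientation": TCP orientation; "wrist_force": force on the tool from outside, world axes, zero at the start; "wrist_torque": the same for the moment, N m; "finger_gap": finger opening in mm.
Only numpy, scipy, OpenCV 4.12 (cv2) and the standard library are available. Lean on these libraries where they do the work, as an engineer would, in place of code of your own. Each camera call takes 0.05 s, during which the arm holds its last target.

TASK

The small mirror with the folding stand on its back is stored upright in a fork holder. Swing its stand fully out to the stop, then lift the mirror out and stand it up on that stand in the middle of the dark mat, with the glass facing the front edge of the worktop where the robot is, square to the mat.

Things in the scene. Friction and masses are not known exactly. Their poses are not given: they have to be found in the camera images.
- mirror: Loose mirror, 0.24 kg: white plate 108 mm tall (z), 90 wide (y), 11 thick (x); glass on the -x face, hinged stand on the +x back. Origin: centre of its underside. Starts upright in the holder, underside 8 mm over the worktop, back roughly to the robot's left. Its top 25 mm, above the hinge, are bare on both faces, to pinch across the thickness. Set down on its opened stand it leans back 24 degrees.
- stand (a joint): Angle of the stand: 0 folded flat on the back, 0.733 fully out at its stop. Hinge axis parallel to the mirror's y, 78 mm above its underside, at x = +9.5 mm; the stand (36 mm wide) hangs 73 mm down from it and its foot swings out to +x. Hinge with friction (0.015 N m): stays where left.
- stand_knob (a point): Centre of the white ball knob, 16 mm across, on an 8 mm stem that stands out of the outer face of the stand: the pull for swinging it out. From the hinge axis, folded: 27 mm to the mirror's +x and 30 mm down; it swings about the hinge with the stand. Pulled straight up it would lift the whole mirror: pull it outward.
- stand_foot (a point): Middle of the lower end of the stand, which rests on the surface; stand fully out and set down, it is about 60 mm behind the mirror's lower edge.
- holder: Fixed grey fork holder with the mirror in it. Origin under its centre, axes as the mirror's. Base 70 mm (x) by 116 (y), 8 thick; at each y end a grooved post, 26 mm (x) by 20 (y), top 49 mm over the worktop; grooves 14 mm wide, open upward: the mirror lifts straight out. A second such holder carries a plain clear glass slab with no stand: leave it.
- mat: Fixed dark flat mat, 160 mm (x) by 150 mm (y), 2 mm thick. Origin: centre of its underside, on the worktop; its x points away from the robot.
Things that resemble listed ones, but are neither listed nor needed, are in the scene too. What is shaped like the mirror but green or purple is not meant.

How it is judged (in metres and radians):
On the way:
1. the stand is swung fully out (value of joint stand above 0.63 rad), for 0.2 s.
At the end, for the whole second after the job is handed in: Mirror at rest on the mat on lower edge and foot, stand past 0.63 rad, leaning back 14-34 deg, glass to the robot, square to the mat within 20 deg; underside centre within 35 mm sideways of the mat's centre and 75 mm before to 25 mm behind it, foot at most 20 mm before it (value of joint stand above 0.63 rad and angle between mirror's own z axis and vertical between 0.25 and 0.6 rad and height (world z) of mirror below 0.014 m and height (world z) of stand_foot below 0.012 m and x of mirror in the frame of mat between -0.075 and 0.025 m and y of mirror in the frame of mat between -0.035 and 0.035 m and x of stand_foot in the frame of mat above -0.02 m and angle between the y axis of mirror and the y axis of mat, either way round below 0.35 rad and linear speed of mirror below 0.02 m/s); the robot touches nothing.
It fails at once if the mirror is toppled (leans over 60 degrees) (angle between mirror's own z axis and vertical above 1.05 rad).
It also fails if it takes over 51 s, if anything falls off the work surface, if the arm or the gripper's body presses on something with over 40 N, if the wrist force passes 120 N, or if a joint passes its speed limit or range.

## Working session

There is one attempt and no reset: what is moved stays moved. The work goes in short steps, Python scripts to look and compute and a tool call to move; the robot and the scene stay as the last step left them, time stands still between calls to the robot, and variables do not carry over. Pictures are saved under pics/ and viewed, and the job is handed in when it is done.

Besides the shell and the picture viewer there is one more tool, called after "Call:" as name(argument=value, ...), one argument or row to a line, values as JSON. servo_tool: Moves the arm, as the interface text tells. Its arguments: {"type":"object","properties":{"motion":{"type":"array"},"grip":{"type":"number"},"force":{"type":"number"}},"required":["motion"]}

```bash
mkdir -p pics; ls; python3 - <<'E'
from workcell import ctrl, vision
import cv2
print(ctrl.read_state())
for n in ["scene","top","wrist"]:
    im=vision.camera(n); cv2.imwrite(f"pics/a_{n}.png",im[:,:,::-1]); c=vision.get_calibration(n); print(n,{k:v.round(3).tolist() if hasattr(v,'round') else v for k,v in c.items()})
E
```

```text
pics
{'t': 0.0, 'qpos': array([ 1.18650062,  0.42673061,  0.07384703,  1.60660493, -0.03410218,
        1.11079002, -0.06708452]), 'dq': array([-0.00088735, -0.000915  , -0.00036823,  0.00049461,  0.00027351,
        0.00113522, -0.00053175]), 'joint_efforts': array([ 5.30894577e-04, -9.49843740e+01,  3.76078516e+00, -4.63516474e+01,
        1.92433706e-02,  1.00196642e-02, -2.07073663e-05]), 'ee_pos': array([ 156.91613055, -656.09286104,  230.61232498]), 'orientation': array([-3.14032227e+00,  9.06195807e-05,  2.34782197e-01]), 'wrist_force': array([-0.66396389, -0.16241972, -0.88160636]), 'wrist_torque': array([ 0.01439506, -0.07571334,  0.00805463]), 'finger_gap': 85.46486849633983}
scene {'K': [[503.96, 0.0, 320.897], [0.0, 503.96, 200.844], [0.0, 0.0, 1.0]], 'pose': [[-0.686, -0.559, 0.466, -159.171], [-0.728, 0.541, -0.421, 592.952], [-0.017, -0.628, -0.778, 1111.612], [0.0, 0.0, 0.0, 1.0]]}
top {'K': [[432.859, 0.0, 319.63], [0.0, 432.859, 199.455], [0.0, 0.0, 1.0]], 'pose': [[0.017, -0.995, 0.101, 367.448], [-1.0, -0.018, -0.01, 51.079], [0.012, -0.101, -0.995, 1080.659], [0.0, 0.0, 0.0, 1.0]]}
wrist {'K': [[303.823, 0.0, 316.629], [0.0, 303.823, 195.984], [0.0, 0.0, 1.0]], 'T_tool_cam': [[-0.001, -0.958, -0.287, 72.845], [1.0, -0.001, 0.0, 0.445], [-0.0, -0.287, 0.958, -142.079], [0.0, 0.0, 0.0, 1.0]]}
```

View pics/a_scene.png

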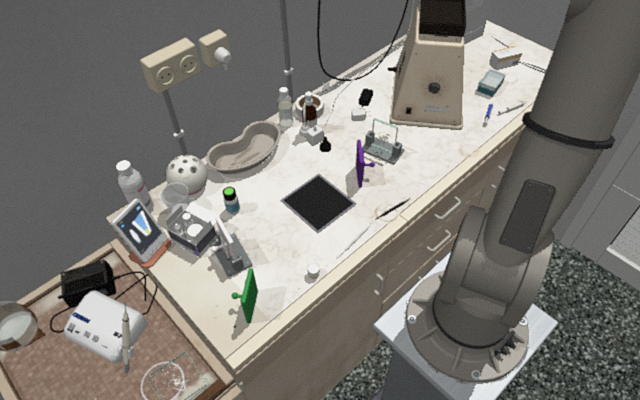

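View pics/a_top.png

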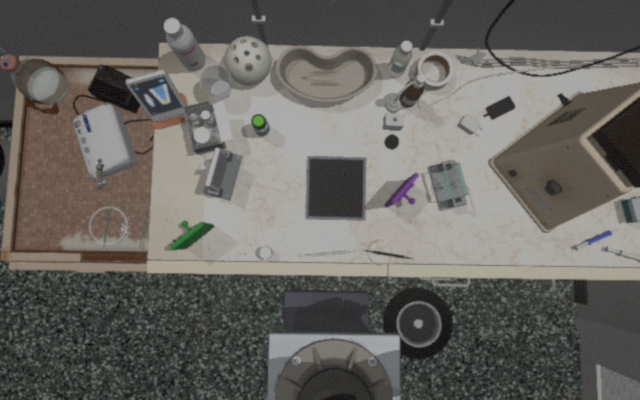

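View pics/a_wrist.png

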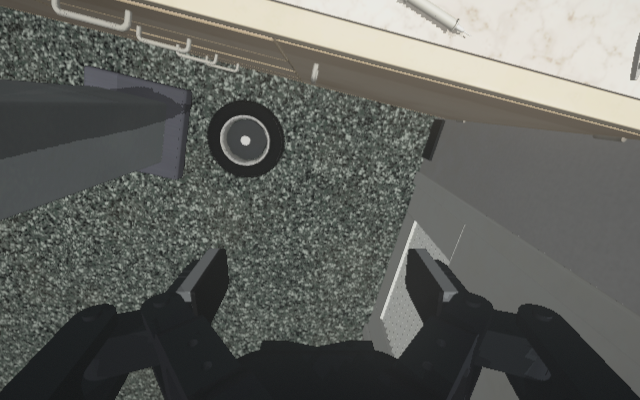

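```bash
cat > h.py <<'E'
import numpy as np, cv2
from workcell import ctrl, vision
def ray(n,u,v,cal=None):
    c=cal or vision.get_calibration(n); K=c["K"]; P=c["pose"]
    d=P[:3,:3]@np.linalg.inv(K)@np.array([u,v,1.]); return P[:3,3],d
def onz(n,u,v,z,cal=None):
    o,d=ray(n,u,v,cal); return o+d*(z-o[2])/d[2]
def proj(n,p,cal=None):
    c=cal or vision.get_calibration(n); P=np.linalg.inv(c["pose"]); q=c["K"]@(P[:3,:3]@np.asarray(p,float)+P[:3,3]); return q[:2]/q[2]
def wristcal():
    from scipy.spatial.transform import Rotation as R
    s=ctrl.read_state(); c=vision.get_calibration("wrist"); T=np.eye(4)
    T[:3,:3]=R.from_euler("xyz",s["orientation"]).as_matrix(); T[:3,3]=s["ee_pos"]
    return {"K":c["K"],"pose":T@c["T_tool_cam"]}
E
python3 - <<'E'
import cv2
a=cv2.imread("pics/a_top.png"); b=cv2.imread("pics/a_scene.png")
cv2.imwrite("pics/b1.png",cv2.resize(a[130:230,180:280],None,fx=6,fy=6,interpolation=cv2.INTER_CUBIC))
cv2.imwrite("pics/b2.png",cv2.resize(b[195:295,170:300],None,fx=6,fy=6,interpolation=cv2.INTER_CUBIC))
E
```

```text
(no output)
```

View pics/b1.png

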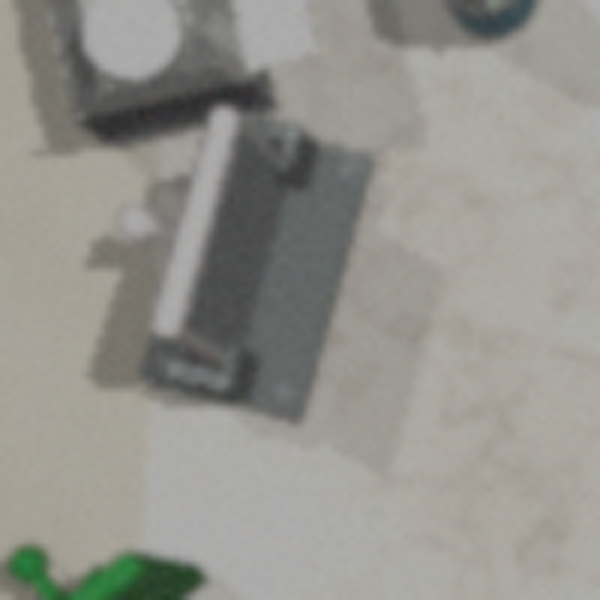

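View pics/b2.png

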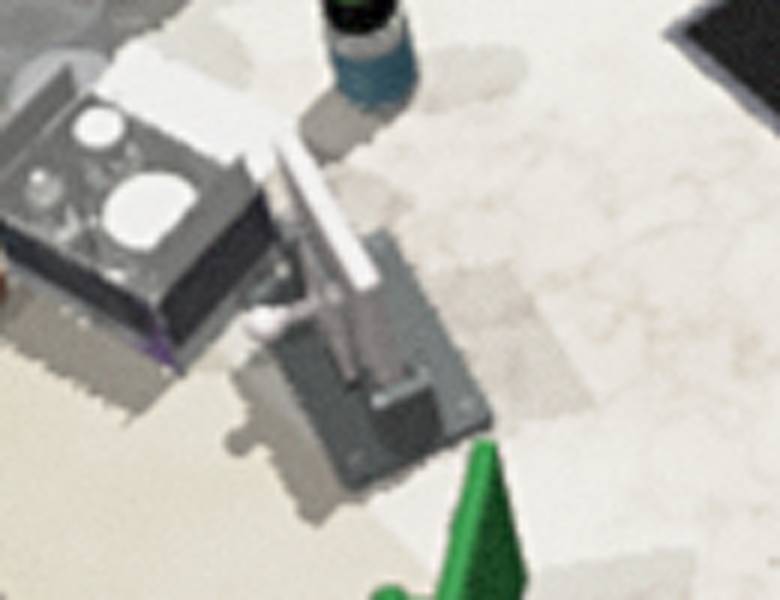

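```bash
python3 - <<'E'
from h import *
f=lambda x,y,z:onz("top",180+x/6,130+y/6,z)
A=f(225,111,116);B=f(170,333,116);print(A,B,np.linalg.norm(A-B)); 
d=A-B; print("yaxis dir",np.arctan2(d[1],d[0])) 
M=(A+B)/2; print(M)
# direction in plane of +y axis of mirror: back (+x) is to robot left
yx=np.arctan2(d[1],d[0])
xa=np.array([-np.sin(yx),np.cos(yx),0]); print("back dir",xa)
print("knob top",f(135,222,116-38-0))
pk=M+xa*(36.5); pk[2]=86-30; print("knob pred",pk, (proj("top",pk)-[180,130])*6,(proj("scene",pk)-[170,195])*6)
# scene check
g=lambda x,y,z:onz("scene",170+x/6,195+y/6,z)
print("scene top ends",g(282,132,116),g(368,285,116), "knob",g(263,322,56))
print("holder base corners top",[f(*p,8).round(0).tolist() for p in [(372,153),(298,420)]])
print("box", [f(*p,50).round(0).tolist() for p in [(80,120),(270,95)]])
# mat corners
im=cv2.imread("pics/a_top.png"); m=(im.max(2)<60).astype(np.uint8); m[:140]=0;m[230:]=0;m[:,:295]=0;m[:,375:]=0
c=max(cv2.findContours(m,0,2)[0],key=cv2.contourArea); r=cv2.minAreaRect(c); bp=cv2.boxPoints(r); print(r)
w=[onz("top",*p,2) for p in bp]; print(np.round(w,1)); print(np.mean(w,0))
for i in range(4): e=w[(i+1)%4]-w[i]; print(np.linalg.norm(e), np.arctan2(e[1],e[0]))
E
```

```text
[577.36796687 274.13141481 116.        ] [492.68087766 291.2036912  116.        ] 86.39077324249156
yaxis dir -0.1989262757534469
[535.02442227 282.66755301 116.        ]
back dir [0.1976169  0.98027933 0.        ]
knob top [540.97347826 316.11839166  78.        ]
knob pred [542.23743894 318.44774851  56.        ] [143.49400997 228.46579301] [274.49096803 327.82081452]
scene top ends [579.41526694 274.62119592 116.        ] [493.06454563 295.10736371 116.        ] knob [547.96866102 320.20921538  56.        ]
holder base corners top [[584.0, 237.0, 8.0], [471.0, 264.0, 8.0]]
box [[587.0, 347.0, 50.0], [599.0, 272.0, 50.0]]
((335.6056213378906, 187.6973876953125), (52.229854583740234, 55.7285041809082), 1.5911402702331543)
[[438.3  66.7   2. ]
 [579.4  65.5   2. ]
 [578.2 -66.6   2. ]
 [436.9 -63.7   2. ]]
[5.08180581e+02 4.72249833e-01 2.00000000e+00]
141.10615458485586 -0.00856910291947162
132.17269956165762 -1.5800523530182509
141.26904886704963 3.1207775208678674
130.44295315062317 1.5603636174029354
```

Call:
servo_tool(
  motion=[
    [[0,4,1],0],
    [[0.3,8,2],0],
    [[0.6,13,3],0.1],
    [[1,17,3],0.15],
    [[1.3,21,3],0.2],
    [[4,25,3],0.3],
    [[8,28,3],0.4],
    [[12,32,3],0.5],
    [[16,35,3],0.6],
    [[18,39,3],0.65],
    [[20,43,3],0.7],
    [[22,47,3],0.75],
  ],
  grip=1,
)

```text
t: 1.35
ee_pos: [377.5, -184.5, 261.3]
orientation: [3.141, 0.0, 0.987]
wrist_force: [1.1, -1.2, -0.3]
finger_gap: 85.3
```

```bash
python3 -c "
from h import *
s=ctrl.read_state();print(s['t'],s['qpos'].round(2),s['ee_pos'],s['orientation'])"
```

```text
1.35 [ 0.71 -0.01 -0.4   2.08 -0.    1.07 -0.27] [ 377.50963236 -184.54153278  261.32254257] [3.14148217e+00 1.00086632e-04 9.87057207e-01]
```

Call:
servo_tool(
  motion=[
    [[2,4,0],0.05],
    [[4,8,0],0.1],
    [[6,12,0],0.15],
    [[7,17,0],0.2],
    [[8,21,0],0.25],
    [[9,26,0],0.3],
    [[10,31,0],0.35],
    [[11,35,0],0.385],
    [[12,39,0],0.385],
    [[13,42,0],0.385],
    [[14,44,0],0.385],
    [[14,44,0],0.385],
  ],
)

```text
t: 2.55
ee_pos: [517.1, 256.5, 260.8]
orientation: [-3.14, -0.001, 1.373]
wrist_force: [-0.2, -0.4, 0.2]
finger_gap: 85.5
```

```bash
python3 -c "
from h import *
s=ctrl.read_state();print(s['t'],s['qpos'].round(2),s['ee_pos'],s['orientation'])
c=wristcal(); im=vision.camera('wrist'); cv2.imwrite('pics/c.png',im[:,:,::-1]); np.save('c.npy',c['pose'])
M=np.array([535,282.7,116.]);print(proj('w',M,c),proj('w',[542,318,56],c))"
```

```text
2.55 [ 0.06  0.33 -0.78  1.76  0.25  1.15 -0.99] [517.08090007 256.49973216 260.82327864] [-3.14026245e+00 -1.40618890e-03  1.37278358e+00]
[330.06393079 152.8032266 ] [328.09076416 111.93696984]
```

View pics/c.png

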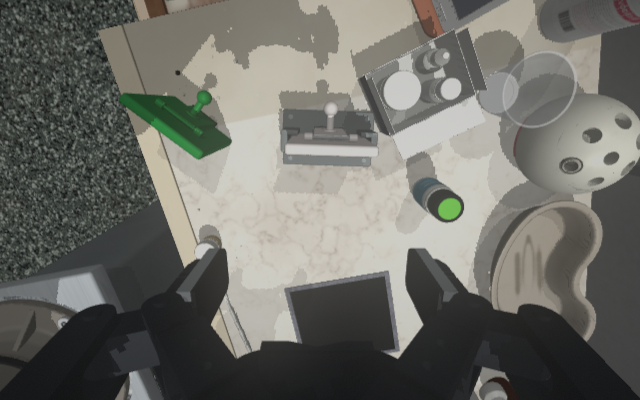

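```bash
python3 - <<'E'
import cv2
a=cv2.imread("pics/c.png")
cv2.imwrite("pics/c2.png",cv2.resize(a[80:190,260:400],None,fx=5.5,fy=5.5,interpolation=cv2.INTER_CUBIC))
E
```

```text
(no output)
```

View pics/c2.png

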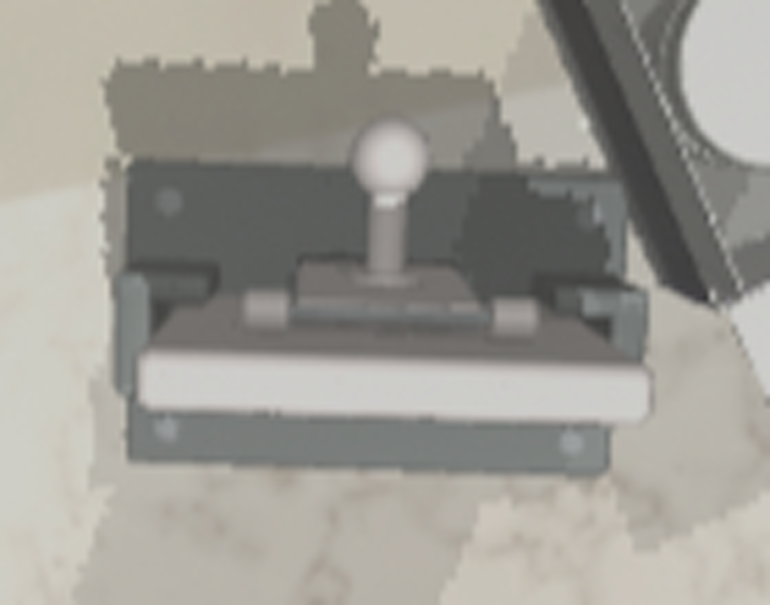

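```bash
python3 - <<'E'
from h import *
c={"K":vision.get_calibration("wrist")["K"],"pose":np.load("c.npy")}
f=lambda x,y,z:onz("w",260+x/5.5,80+y/5.5,z,c)
A=f(140,381,116);B=f(650,394,116);print(A,B,np.linalg.norm(A-B),(A+B)/2);d=B-A;print(np.arctan2(d[1],d[0]))
print("knob",f(391,160,56), "holder corners",[f(*p,8).round(1).tolist() for p in [(130,165),(128,460),(607,470),(625,180)]])
print("box edge near", f(650,270,60),f(560,30,60))
E
```

```text
[494.38946834 294.27717474 116.        ] [579.76856536 274.81104934 116.        ] 87.57008762355467 [537.07901685 284.54411204 116.        ]
-0.22416460713183267
knob [545.79272144 320.30961154  56.        ] holder corners [[489.4, 329.9, 8.0], [473.5, 263.9, 8.0], [585.4, 238.9, 8.0], [599.3, 304.4, 8.0]]
box edge near [592.74661292 289.21650952  60.        ] [582.07912519 337.68837429  60.        ]
```

```bash
python3 - <<'E'
from h import *
c={"K":vision.get_calibration("wrist")["K"],"pose":np.load("c.npy")}
def tri(rs):
    A=0;b=0
    for o,d in rs:
        d=d/np.linalg.norm(d);P=np.eye(3)-np.outer(d,d);A=A+P;b=b+P@o
    return np.linalg.solve(A,b)
W=lambda x,y:ray("w",260+x/5.5,80+y/5.5,c); S=lambda x,y:ray("scene",170+x/6,195+y/6)
print("box corner",tri([W(712,303),S(250,160)]), "other",tri([ray("w",362,77,c),S(155,315)]))
print("knob",tri([W(391,160),S(263,322)]),"knob",tri([W(391,160),ray("top",180+135/6,130+222/6)]))
E
```

```text
box corner [598.4035103  283.920624    86.79458902] other [585.94926823 348.01374237  49.70199052]
knob [545.78196758 320.69102819  59.08806937] knob [544.92435779 320.71478434  59.39268204]
```

Call:
servo_tool(
  motion=[
    [[1,3,-3],-0.02],
    [[2,5,-6],-0.02],
    [[2.95,6.9,-9],-0.02],
    [[2.95,6.9,-12],-0.02],
    [[2.95,6.9,-12],-0.02],
    [[2.95,6.9,-12],-0.02],
    [[2.95,6.9,-12],-0.02],
  ],
  grip=-0.3,
)

```text
t: 3.3
ee_pos: [547.3, 322.2, 143.3]
orientation: [3.14, -0.001, 1.349]
wrist_force: [0.6, -0.2, -0.8]
finger_gap: 29.9
```

```bash
python3 -c "
from h import *
c=wristcal(); im=vision.camera('wrist'); cv2.imwrite('pics/d.png',im[:,:,::-1]); np.save('d.npy',c['pose'])
print(proj('w',[545.4,320.4,57],c)); s=ctrl.read_state(); print(s['ee_pos'],s['orientation'],s['finger_gap'])"
```

```text
[314.83739962 203.59229017]
[547.34080264 322.31032373 143.34869738] [ 3.13949822e+00 -1.31993667e-03  1.34882411e+00] 29.44301013006876
```

View pics/d.png

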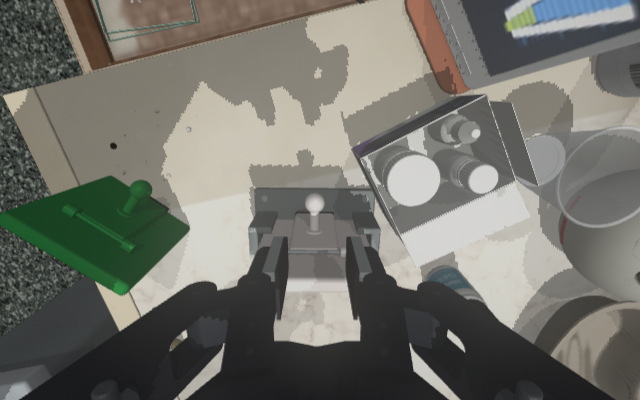

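Call:
servo_tool(
  motion=[
    [[-0.05,0.3,-3],0],
    [[-0.05,0.3,-6],0],
    [[-0.05,0.3,-7.5],0],
    [[-0.05,0.3,-8.5],0],
    [[-0.05,0.3,-8.5],0],
    [[-0.05,0.3,-8.5],0],
  ],
)

```text
t: 3.95
ee_pos: [546.5, 325.9, 57.5]
orientation: [3.141, -0.001, 1.35]
wrist_force: [0.9, 1.0, -0.1]
finger_gap: 30.0
```

```bash
python3 -c "
from h import *
im=vision.camera('wrist'); cv2.imwrite('pics/e.png',im[:,:,::-1]);b=vision.camera('scene');cv2.imwrite('pics/e2.png',cv2.resize(b[155:295,160:340,::-1],None,fx=4,fy=4))
s=ctrl.read_state(); print(s['ee_pos'],s['orientation'],s['finger_gap'],s['wrist_force'])"
```

```text
[546.6577712  325.96662809  57.59905519] [ 3.14031761e+00 -1.19146002e-03  1.34959509e+00] 29.836538125284598 [ 0.39297631 -0.505089   -0.2062099 ]
```

View pics/e.png

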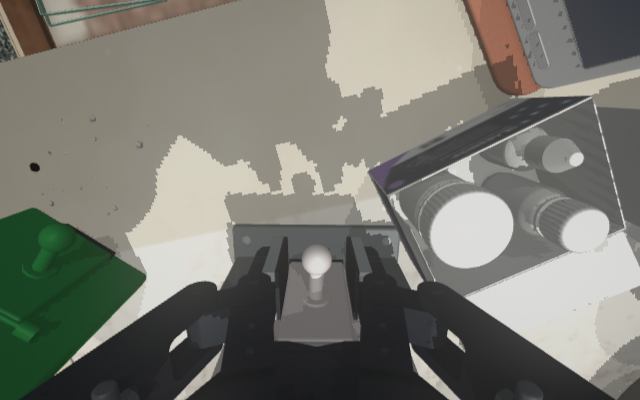

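View pics/e2.png

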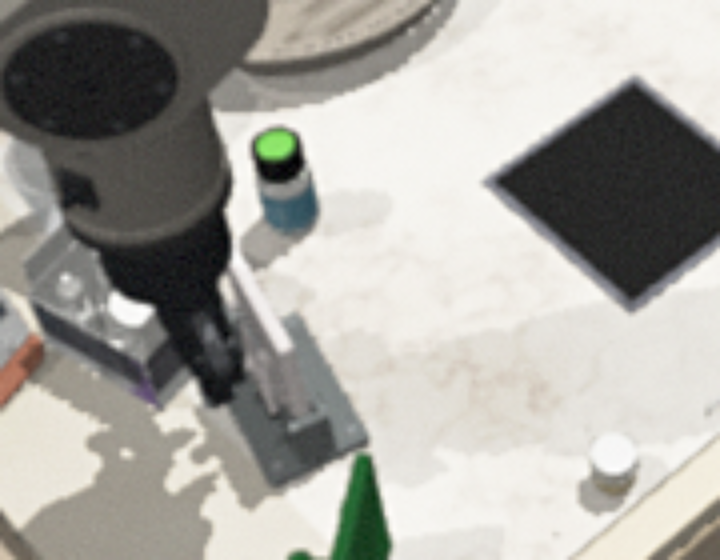

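Call:
servo_tool(
  motion=[
    [[0,0,-0.5],0],
    [[0,0,-0.8],0],
    [[0,0,-1.1],0],
    [[0,0,-1.1],0],
    [[0,0,-1.1],0],
  ],
)

```text
t: 4.55
ee_pos: [545.9, 325.6, 45.2]
orientation: [-3.141, 0.0, 1.35]
wrist_force: [0.1, -0.3, -0.3]
finger_gap: 29.9
```

Call:
servo_tool(
  motion=[
    [[0,0,0],0],
    [[0,0,0],0],
    [[0,0,0],0],
    [[0,0,0],0],
    [[0,0,0],0],
    [[0,0,0],0],
    [[0,0,0],0],
  ],
  grip=-1,
  force=25,
)

```text
t: 5.25
ee_pos: [546.0, 325.6, 45.3]
orientation: [-3.142, -0.0, 1.35]
wrist_force: [0.6, 0.6, -0.2]
finger_gap: 13.7
```

```bash
python3 -c "
from h import *
im=vision.camera('wrist'); cv2.imwrite('pics/f.png',cv2.resize(im[200:330,220:420,::-1],None,fx=4,fy=4,interpolation=2))
s=ctrl.read_state(); print(s['ee_pos'],s['orientation'],s['finger_gap'],s['wrist_force'])"
```

```text
[546.02893925 325.50847401  45.30746109] [-3.14155758e+00  4.39803466e-06  1.34968432e+00] 13.767612768175029 [-0.35214568 -0.33528196  0.04908527]
```

View pics/f.png

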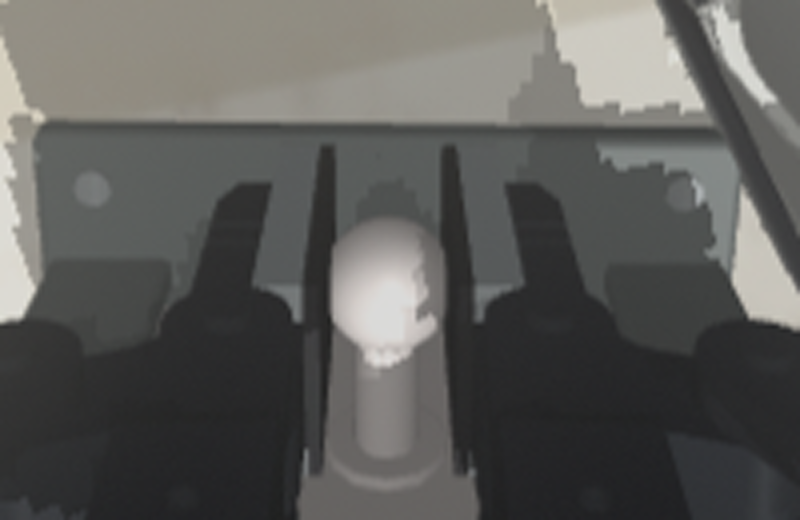

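Call:
servo_tool(
  motion=[
    [[0.06,0.3,0.28],0],
    [[0.12,0.55,0.58],0],
    [[0.17,0.78,0.92],0],
    [[0.21,0.97,1.28],0],
    [[0.25,1.12,1.65],0],
    [[0.27,1.23,2.03],0],
    [[0.27,1.23,2.03],0],
  ],
)

```text
t: 6.0
ee_pos: [548.9, 338.3, 66.3]
orientation: [3.141, -0.001, 1.35]
wrist_force: [-1.2, -0.2, -2.7]
finger_gap: 13.7
```

Call:
servo_tool(
  motion=[
    [[0.01,0.06,0.2],0],
    [[0.02,0.1,0.4],0],
    [[0.02,0.12,0.55],0],
    [[0.02,0.12,0.7],0],
    [[0.02,0.12,0.7],0],
    [[0.02,0.12,0.7],0],
  ],
)

```text
t: 6.6
ee_pos: [548.9, 339.1, 72.6]
orientation: [3.142, -0.0, 1.35]
wrist_force: [-1.1, -0.9, -1.1]
finger_gap: 13.6
```

```bash
python3 -c "
from h import *
im=vision.camera('wrist'); cv2.imwrite('pics/g.png',im[:,:,::-1]);b=vision.camera('scene');cv2.imwrite('pics/g2.png',cv2.resize(b[155:295,160:340,::-1],None,fx=4,fy=4))
s=ctrl.read_state(); print(s['ee_pos'],s['orientation'],s['finger_gap'],s['wrist_force'],s['wrist_torque'])"
```

```text
[548.89456218 339.11806884  72.59268795] [-3.14153282e+00 -1.42870655e-04  1.34980002e+00] 13.780768884390923 [-0.19244109 -1.63444747 -1.76011064] [ 0.08916224  0.00512075 -0.00140346]
```

View pics/g.png

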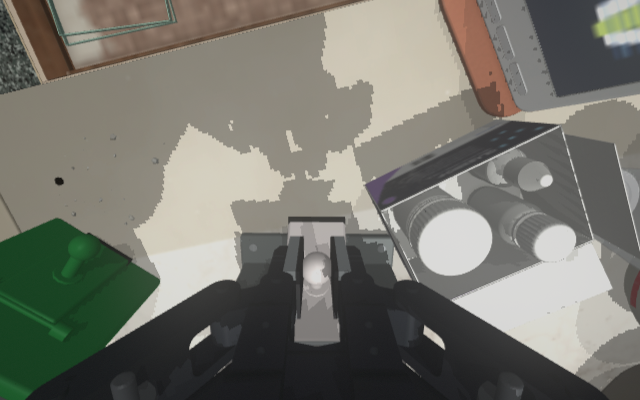

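View pics/g2.png

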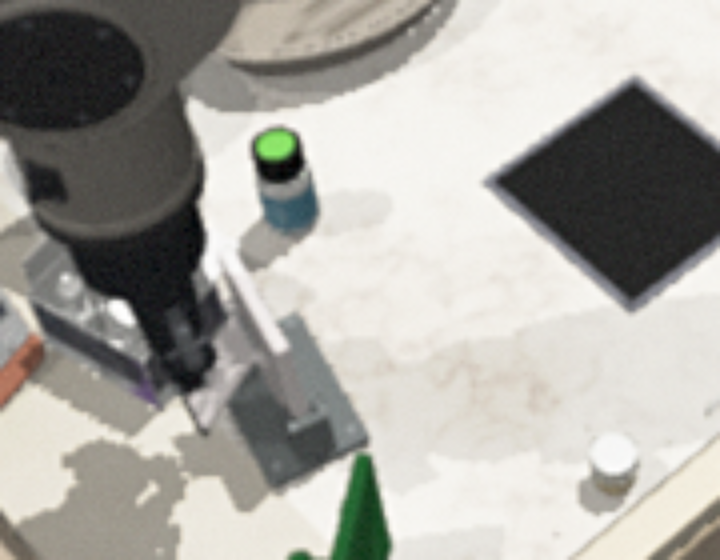

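```bash
python3 -c "
from h import *
c=wristcal()
for z in (28,32,38): print(z,onz('w',317,218,z,c))
print(proj('w',[549.8,341.4,32],c), proj('w',[537+54*.219,284.5+54*.976,29],c))
print(proj('w',[537+50*.219,284.5+50*.976,86-4],c))
"
```

```text
28 [549.25398847 340.55809491  28.        ]
32 [549.58113026 342.04983973  32.        ]
38 [550.07184296 344.28745695  38.        ]
[317.55445038 218.85383891] [317.48944363 223.35109172]
[317.88326186 271.19154749]
```

Call:
servo_tool(
  motion=[
    [[0,0,-0.1],0],
    [[0,0,-0.1],0],
    [[0,0,-0.1],0],
    [[0,0,-0.1],0],
    [[0,0,-0.1],0],
  ],
  grip=-0.4,
)

```text
t: 7.2
ee_pos: [548.9, 339.1, 71.6]
orientation: [3.142, -0.0, 1.35]
wrist_force: [-0.4, 0.3, -0.3]
finger_gap: 25.8
```

Call:
servo_tool(
  motion=[
    [[0,0,2],0],
    [[0,0,5],0],
    [[0,0,9],0.1],
    [[-0.5,-2,12],0.25],
    [[-1,-4,12],0.4],
    [[-1.2,-5.4,12],0.55],
    [[-1.2,-5.4,12],0.7],
    [[-1.2,-5.4,12],0.85],
    [[-1.2,-5.4,12],1.0],
    [[-1.2,-5.4,12],1.15],
    [[-1.2,-5.4,12],1.3],
    [[-1.2,-5.4,12],1.45],
  ],
)

```text
t: 8.4
ee_pos: [536.9, 285.0, 191.7]
orientation: [-3.142, 0.0, 2.806]
wrist_force: [0.5, -0.3, 0.1]
finger_gap: 25.4
```

Call:
servo_tool(
  motion=[
    [[0,0,0],0.12],
    [[0,0,0],0.12],
    [[0,0,0],0.12],
  ],
)

```text
t: 8.7
ee_pos: [537.0, 284.9, 191.5]
orientation: [3.142, -0.0, 2.916]
wrist_force: [0.2, 0.4, 0.2]
finger_gap: 25.4
```

```bash
python3 -c "
from h import *
c=wristcal(); im=vision.camera('wrist'); cv2.imwrite('pics/i.png',im[:,:,::-1]);b=vision.camera('scene');cv2.imwrite('pics/i2.png',cv2.resize(b[155:295,160:340,::-1],None,fx=4,fy=4)); np.save('i.npy',c['pose'])
s=ctrl.read_state(); print(s['t'],s['qpos'].round(2),s['ee_pos'],s['orientation'],s['finger_gap'],s['wrist_force'],s['wrist_torque'])
for o in (-45,45): print(proj('w',[537-o*.976,284.5+o*.219,116],c))
"
```

```text
8.8 [ 0.2   0.58 -1.09  1.75  0.56  1.16  0.28] [536.90613192 285.01475359 191.66685674] [-3.14141915e+00  1.53016408e-04  2.91668196e+00] 25.62187107047523 [ 0.15901312 -0.48323798 -0.53568   ] [-0.00695117 -0.00284262  0.00549036]
[317.34115317 259.72293638]
[316.68495095 146.54173309]
```

View pics/i.png

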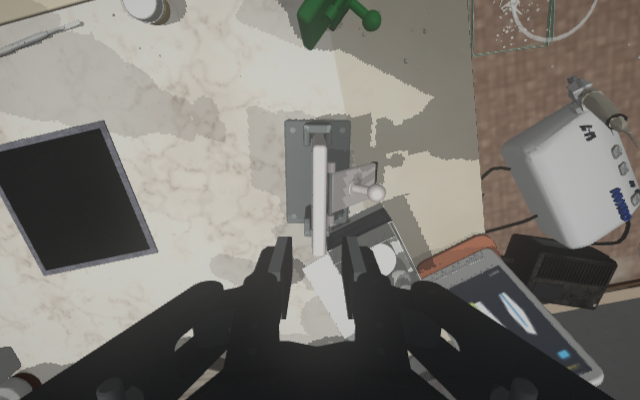

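View pics/i2.png

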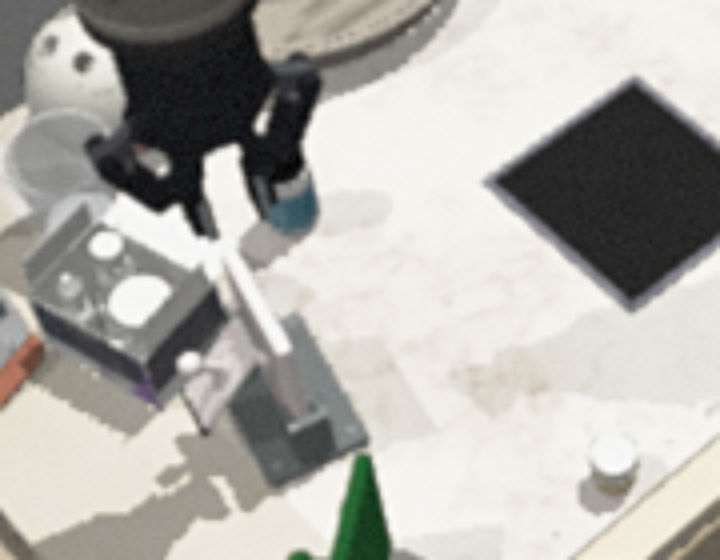

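Call:
servo_tool(
  motion=[
    [[0.02,0.1,-4],0.01],
    [[0.02,0.1,-7],0.01],
    [[0.02,0.1,-8.5],0.01],
    [[0.02,0.1,-9.6],0.01],
    [[0.02,0.1,-9.6],0.01],
    [[0.02,0.1,-9.6],0.01],
  ],
)

```text
t: 9.4
ee_pos: [537.5, 286.6, 96.6]
orientation: [3.141, 0.001, 2.929]
wrist_force: [0.1, 0.1, 0.7]
finger_gap: 25.8
```

Call:
servo_tool(
  motion=[
    [[0,0,0],0],
    [[0,0,0],0],
    [[0,0,0],0],
    [[0,0,0],0],
    [[0,0,0],0],
    [[0,0,0],0],
  ],
  grip=-1,
  force=40,
)

```text
t: 10.0
ee_pos: [537.7, 286.4, 96.9]
orientation: [3.141, 0.001, 2.929]
wrist_force: [-1.7, -0.5, 6.6]
finger_gap: 10.3
```

Call:
servo_tool(
  motion=[
    [[0,0,1],0],
    [[0,0,2],0],
    [[0,0,3],0],
    [[0,0,4],0],
    [[0,0,5],0],
    [[0,0,6],0],
    [[0,0,7],0],
    [[0,0,8],0],
    [[0,0,8],0],
  ],
)

```text
t: 10.9
ee_pos: [537.6, 286.5, 177.1]
orientation: [3.141, 0.001, 2.93]
wrist_force: [0.5, 1.0, -2.4]
finger_gap: 10.1
```

```bash
python3 -c "
from h import *
c=wristcal(); im=vision.camera('wrist'); cv2.imwrite('pics/j.png',im[:,:,::-1]);b=vision.camera('scene');cv2.imwrite('pics/j2.png',cv2.resize(b[125:295,150:340,::-1],None,fx=4,fy=3.5))
s=ctrl.read_state(); print(s['t'],s['qpos'].round(2),s['ee_pos'],s['orientation'],s['finger_gap'],s['wrist_force'],s['wrist_torque'])
"
```

```text
11.0 [ 0.19  0.6  -1.08  1.77  0.58  1.13  0.28] [537.17336991 285.91199411 175.60363091] [-3.14147934e+00  1.97569473e-04  2.92955789e+00] 10.229398887911042 [-0.24128295  0.29878891 -2.73566934] [-0.01300709  0.03520575 -0.00838483]
```

View pics/j.png

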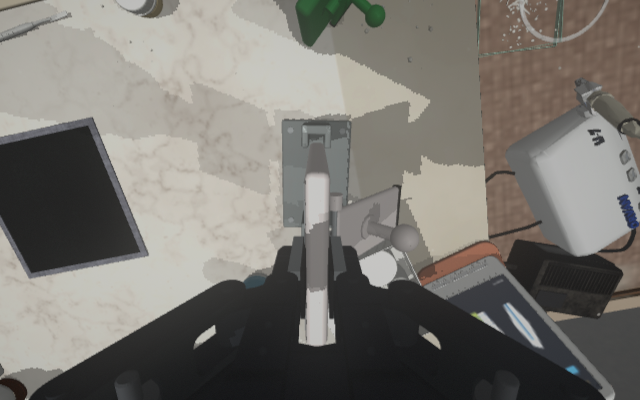

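View pics/j2.png

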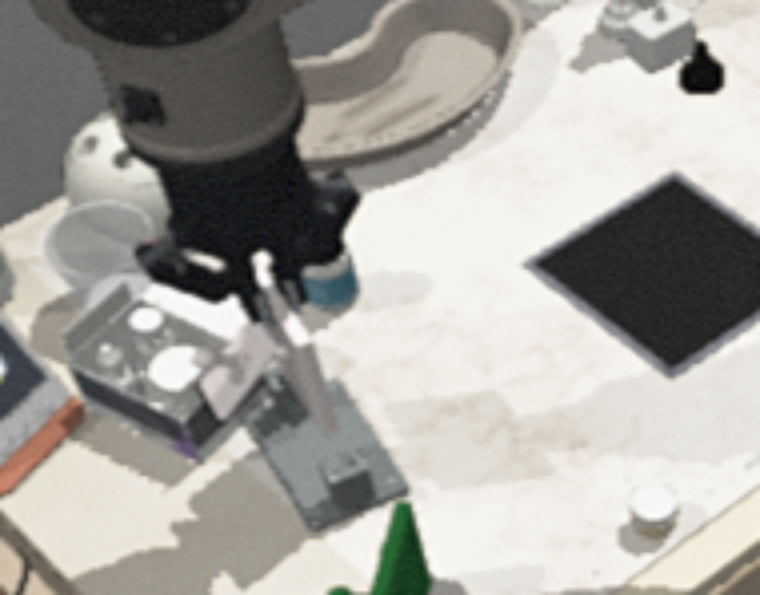

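Call:
servo_tool(
  motion=[
    [[0,-2,0.5],-0.05],
    [[-1,-5,1],-0.15],
    [[-2,-8,1],-0.28],
    [[-3,-11,1],-0.4],
    [[-4,-14,1],-0.53],
    [[-5,-17,1],-0.66],
    [[-6,-20,1],-0.8],
    [[-6.4,-23,1],-0.95],
    [[-6.4,-25,1],-1.1],
    [[-6.4,-27,1],-1.2],
    [[-6.4,-28,1],-1.3],
    [[-6.4,-28.5,0],-1.36],
  ],
)

```text
t: 12.2
ee_pos: [473.4, -0.2, 175.9]
orientation: [3.141, 0.001, 1.564]
wrist_force: [-0.8, 0.6, -2.6]
finger_gap: 10.4
```

Call:
servo_tool(
  motion=[
    [[0,0,-2],0],
    [[0,0,-4],0],
    [[0,0,-5],0],
    [[0,0,-6],0],
    [[0,0,-6],0],
    [[0,0,-6],0],
  ],
)

```text
t: 12.8
ee_pos: [473.3, 1.3, 115.9]
orientation: [3.141, -0.0, 1.57]
wrist_force: [1.4, 0.2, -0.8]
finger_gap: 10.0
```

```bash
python3 -c "
from h import *
c=wristcal(); im=vision.camera('wrist'); cv2.imwrite('pics/k.png',im[:,:,::-1]);b=vision.camera('scene');cv2.imwrite('pics/k2.png',cv2.resize(b[115:255,220:400,::-1],None,fx=4,fy=4))
s=ctrl.read_state(); print(s['t'],s['qpos'].round(2),s['ee_pos'],s['orientation'],s['finger_gap'],s['wrist_force'],s['wrist_torque'])
"
```

```text
12.9 [ 0.58  0.36 -0.83  2.12  0.36  0.81 -0.48] [473.52602438   1.12635755 116.22045403] [3.14070076e+00 1.06873058e-04 1.56982667e+00] 10.109661225833575 [-0.24510024  0.10933456 -1.31793169] [ 0.01843455 -0.01380281  0.01615014]
```

View pics/k.png

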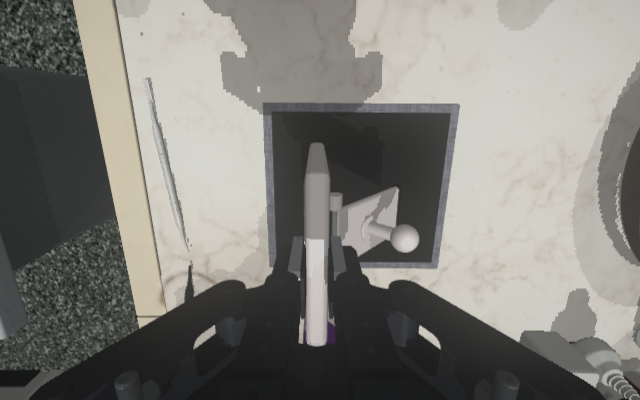

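View pics/k2.png

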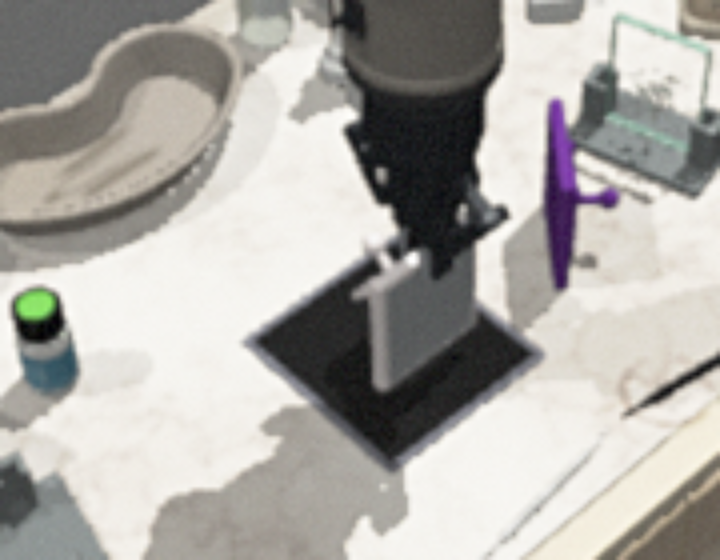

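Call:
servo_tool(
  motion=[
    [[0,0,-1],0],
    [[0,0,-1.8],0],
    [[0,0,-2.1],0],
    [[0,0,-2.1],0],
  ],
)

```text
t: 13.3
ee_pos: [472.7, 1.1, 93.9]
orientation: [-3.14, -0.0, 1.57]
wrist_force: [0.1, 0.5, -1.1]
finger_gap: 10.0
```

Call:
servo_tool(
  motion=[
    [[0,0,-0.15],0],
    [[0,0,-0.3],0],
    [[0,0,-0.35],0],
    [[0,0,-0.35],0],
  ],
)

```text
t: 13.7
ee_pos: [473.1, 1.0, 91.1]
orientation: [-3.142, -0.0, 1.57]
wrist_force: [-0.3, -0.2, -2.6]
finger_gap: 10.3
```

Call:
servo_tool(
  motion=[
    [[0,0,-0.1],0],
    [[0,0,-0.15],0],
    [[0,0,-0.15],0],
  ],
)

```text
t: 14.0
ee_pos: [474.1, 1.1, 90.8]
orientation: [3.14, 0.001, 1.57]
wrist_force: [-4.9, -1.4, 23.1]
finger_gap: 10.3
```

Call:
servo_tool(
  motion=[
    [[0,0,-0.1],0],
    [[0,0,-0.15],0],
    [[0,0,-0.15],0],
  ],
)

```text
t: 14.3
ee_pos: [475.5, 1.3, 90.6]
orientation: [3.137, 0.001, 1.569]
wrist_force: [-6.3, -2.0, 49.0]
finger_gap: 10.2
```

Call:
servo_tool(
  motion=[
    [[0,0,0.15],0],
    [[0,0,0.25],0],
    [[0,0,0.25],0],
  ],
)

```text
t: 14.6
ee_pos: [473.2, 0.9, 90.7]
orientation: [3.141, 0.0, 1.57]
wrist_force: [-0.1, -1.2, 8.1]
finger_gap: 9.9
```

Call:
servo_tool(
  motion=[
    [[0,0,0],0],
    [[0,0,0],0],
    [[0,0,0],0],
    [[0,0,0],0],
  ],
  grip=-0.5,
  force=20,
)

```text
t: 15.0
ee_pos: [473.1, 1.1, 90.5]
orientation: [-3.141, -0.0, 1.57]
wrist_force: [1.0, 0.0, 0.7]
finger_gap: 21.4
```

```bash
python3 -c "
from h import *
c=wristcal(); im=vision.camera('wrist'); cv2.imwrite('pics/l.png',im[:,:,::-1]);b=vision.camera('scene');cv2.imwrite('pics/l2.png',cv2.resize(b[115:255,220:400,::-1],None,fx=4,fy=4))
s=ctrl.read_state(); print(s['t'],s['ee_pos'],s['orientation'],s['finger_gap'],s['wrist_force'],s['wrist_torque'])
"
```

```text
15.1 [473.09751335   1.08238899  90.56145515] [-3.14148121e+00 -5.34516474e-05  1.56986859e+00] 21.114245993834807 [-0.19876098  0.13001741  0.45870811] [-0.02308118  0.07332491 -0.00176297]
```

View pics/l.png

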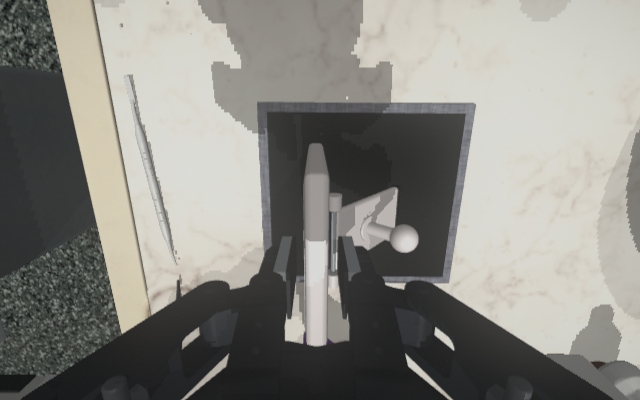

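View pics/l2.png

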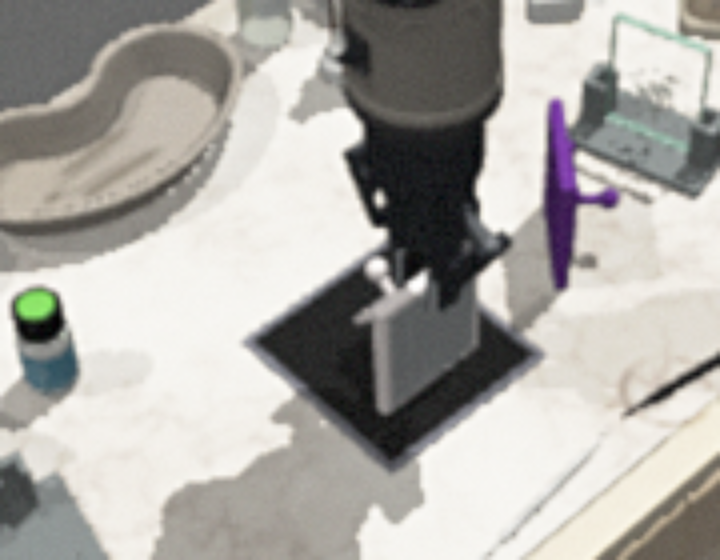

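Call:
servo_tool(
  motion=[
    [[0,0,0.3],0],
    [[0.2,0,0.4],0],
    [[0.4,0,0.4],0],
    [[0.6,0,0.4],0],
    [[0.8,0,0.4],0],
    [[1.0,0,0.4],0],
    [[1.2,0,0.4],0],
    [[1.4,0,0.4],0],
    [[1.6,0,0.4],0],
    [[1.8,0,0.4],0],
    [[1.8,0,0.4],0],
  ],
  grip=-0.48,
)

```text
t: 16.2
ee_pos: [491.4, 1.1, 94.6]
orientation: [3.141, -0.0, 1.57]
wrist_force: [0.0, -0.6, 0.4]
finger_gap: 22.3
```

```bash
python3 -c "
from h import *
c=wristcal(); im=vision.camera('wrist'); cv2.imwrite('pics/m.png',im[:,:,::-1]);b=vision.camera('scene');cv2.imwrite('pics/m2.png',cv2.resize(b[115:255,220:400,::-1],None,fx=4,fy=4))
s=ctrl.read_state(); print(s['t'],s['ee_pos'],s['orientation'],s['finger_gap'],s['wrist_force'],s['wrist_torque'])
"
```

```text
16.3 [491.11010733   1.07209342  94.59424055] [-3.14151995e+00 -6.83460760e-05  1.56973753e+00] 21.83837016164348 [-0.59107457 -0.04483554 -0.49675756] [-0.01475568 -0.06332824 -0.00519066]
```

View pics/m.png

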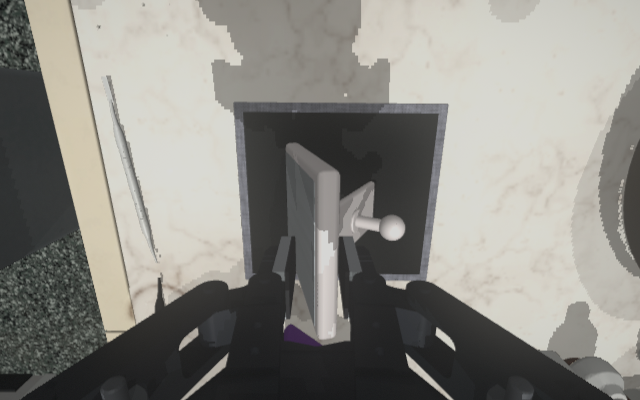

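View pics/m2.png

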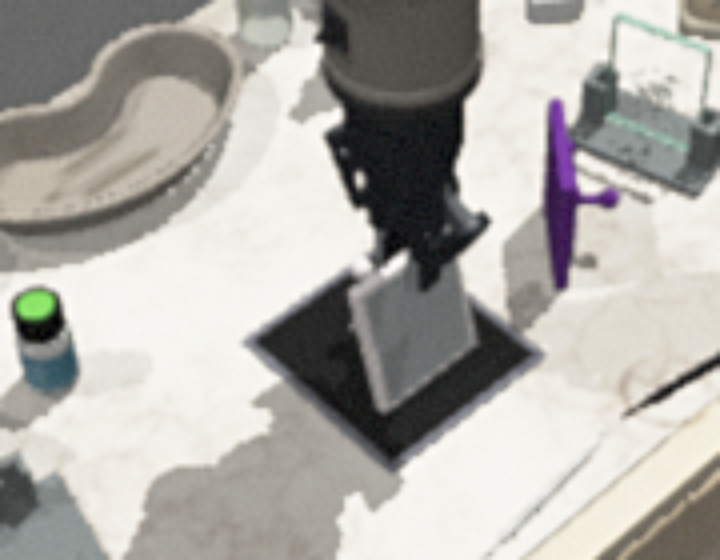

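The mirror now leans back on the rear finger, so I'll keep moving.

Call:
servo_tool(
  motion=[
    [[0.2,0,0],0],
    [[0.4,0,0],0],
    [[0.6,0,0],0],
    [[0.8,0,0],0],
    [[1.0,0,0],0],
    [[1.2,0,0],0],
    [[1.4,0,0],0],
    [[1.6,0,0],0],
    [[1.8,0,0],0],
    [[2.0,0,0],0],
    [[2.2,0,0],0],
    [[2.2,0,0],0],
  ],
)

```text
t: 17.5
ee_pos: [513.4, 1.1, 94.6]
orientation: [3.142, -0.0, 1.57]
wrist_force: [-0.9, -0.1, -0.1]
finger_gap: 22.1
```

```bash
python3 -c "
from h import *
c=wristcal(); im=vision.camera('wrist'); cv2.imwrite('pics/n.png',im[:,:,::-1]);b=vision.camera('scene');cv2.imwrite('pics/n2.png',cv2.resize(b[115:255,220:400,::-1],None,fx=4,fy=4))
s=ctrl.read_state(); print(s['t'],s['ee_pos'],s['orientation'],s['finger_gap'],s['wrist_force'],s['wrist_torque'])
"
```

```text
17.6 [513.0563193    1.07204967  94.55876535] [-3.14140930e+00 -6.80480706e-05  1.56974398e+00] 22.15104464873089 [ 0.06606668 -0.24499203 -0.41054722] [ 0.00203579  0.01309546 -0.00180321]
```

View pics/n.png

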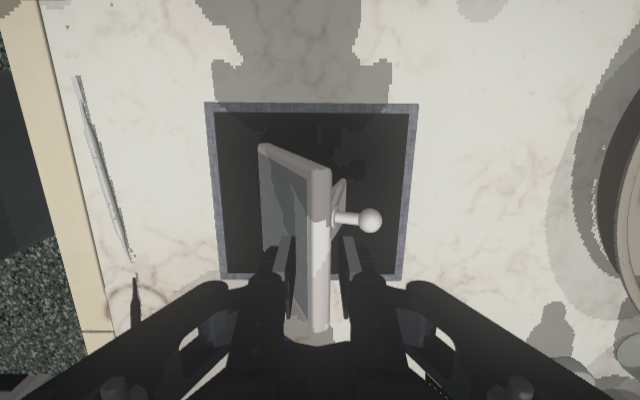

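View pics/n2.png

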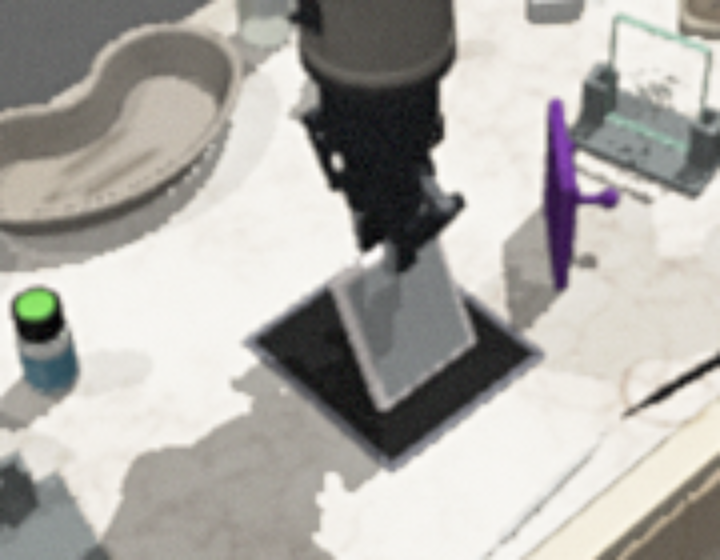

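Call:
servo_tool(
  motion=[
    [[0,0,0.5],0],
    [[0,0,1],0],
    [[0,0,2],0],
    [[0,0,4],0],
    [[0,0,7],0],
    [[0,0,10],0],
    [[0,0,14],0],
    [[-3,0,16],0],
    [[-5,0,18],0],
    [[-5,0,18],0],
  ],
)

```text
t: 18.6
ee_pos: [462.3, 1.4, 277.6]
orientation: [3.138, 0.003, 1.57]
wrist_force: [0.0, 0.2, -0.6]
finger_gap: 21.9
```

```bash
python3 -c "
from h import *
c=wristcal(); np.save('o.npy',c['pose']); im=vision.camera('wrist'); cv2.imwrite('pics/o.png',im[:,:,::-1]);b=vision.camera('scene');cv2.imwrite('pics/o2.png',cv2.resize(b[115:255,220:400,::-1],None,fx=4,fy=4))
s=ctrl.read_state(); print(s['t'],s['ee_pos'],s['orientation'],s['finger_gap'],s['wrist_force'],s['wrist_torque'])
"
```

```text
18.7 [463.27810993   0.73973153 275.49567982] [3.13976839e+00 1.55238732e-03 1.56906572e+00] 22.314188935389392 [ 0.23180826 -0.63737711 -0.01076135] [-0.02542423 -0.0469632   0.00781716]
```

View pics/o.png

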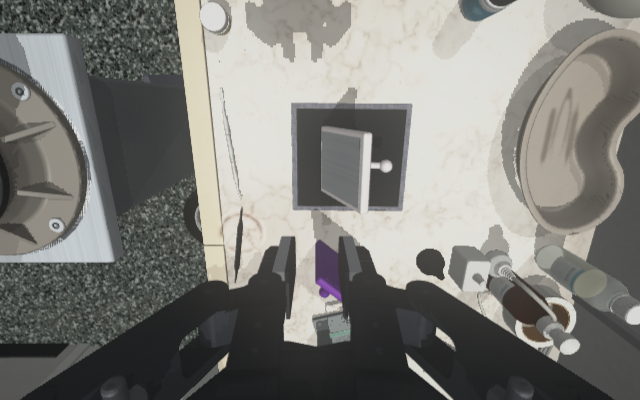

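View pics/o2.png

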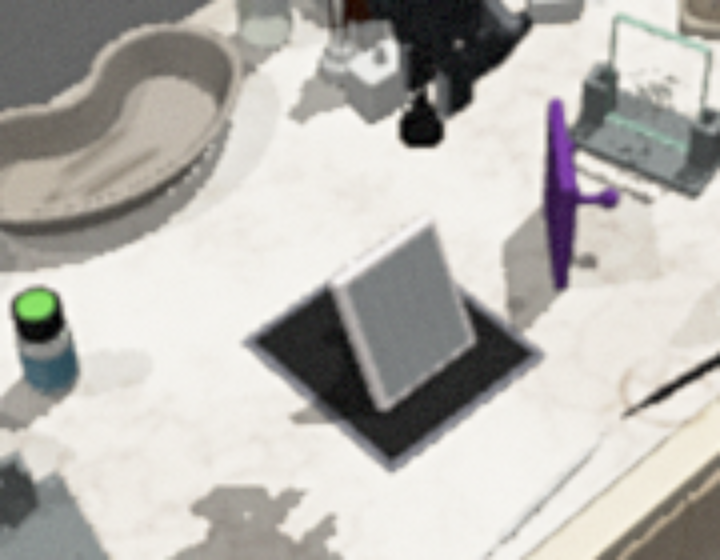

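```bash
python3 - <<'E'
from h import *
S=lambda x,y,z:onz("scene",220+x/4,115+y/4,z)
a,b=S(382,411,5),S(477,344,5);m=(a+b)/2;print("bottom",a,b,np.linalg.norm(a-b),"rel mat",m-[508.2,.5,5],"yaw",np.arctan((b-a)[0]/(b-a)[1]))
t1,t2=S(333,288,104),S(430,219,104);t=(t1+t2)/2;print("top",t1,t2,"lean",np.degrees(np.arctan2(t[0]-m[0],99)))
s=ctrl.read_state();print(s["t"],np.abs(s["dq"]).max())
E
```

```text
bottom [470.58685808  45.12952947   5.        ] [467.2985926  -43.28925021   5.        ] 88.47990330512104 rel mat [-39.25727466   0.42013963   0.        ] yaw 0.037172541594440084
top [510.77351303  48.37694431 104.        ] [510.62019454 -39.8200645  104.        ] lean 22.868016655976362
18.7 0.041576464633627824
```

```bash
python3 -c "
from workcell import ctrl
print(ctrl.close_job())"
```

```text
the job is handed in; nothing more can be done
None
```

The mirror is standing on its opened stand on the mat with the glass facing the robot, and I handed the job in at about 18.7 s of the 51 s allowed. The hand-in gives no verdict, so this rests on my own checks.

**What I did**
- **Stand:** I pinched the ball knob and drew it along its arc to the stop. The measured foot position was within about 1 mm of the fully-out position.
- **Carrying:** I pinched the mirror's bare top, lifted it straight out of the holder and carried it to the mat, turned to face the robot.
- **Setting down:** I set its lower edge down on the mat, loosened the jaws and moved the tool back so the mirror leaned gently onto its foot. Then I drew the gripper straight up and clear.

**Last checks (scene camera)**

| Check | Measured | Required |
|---|---|---|
| Lean back | about 23° | 14–34° |
| Lower edge, front to back of mat centre | about 39 mm in front | 75 mm in front to 25 mm behind |
| Lower edge, sideways from mat centre | under 1 mm | within 35 mm |
| Squareness to mat | about 2° | within 20° |
| Foot, worked out from the lower edge | about 20 mm behind centre | at most 20 mm in front |

- The gripper was clear of the mirror and the wrist force was near zero.
- I did not measure the stand's angle again after setting the mirror down. The measured lean matches the 24° expected with the stand fully out.
- While pressing the mirror onto the mat, the wrist force briefly reached 49 N through the gripped mirror. That is under the 120 N wrist limit. The 40 N limit applies to the arm or gripper body, and I saw neither touching anything at that point.

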